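# Swing the inspection camera over the phone and set its focus lever

## Robot

A 7-joint arm with a two-finger parallel gripper is mounted at the origin on a cart in front of the work surface, level with it; the furniture and walls round the work are solid. World frame = base frame: x ahead of the robot, y to its left, z up, the work surface at z = 0. Lengths are in m, angles in degrees, forces in N, time in s.
With the tool pointing down it reaches from about 0.425 to 0.825 m from the base axis. Payload 3.6 kg.
Tool frame: the origin (TCP) lies on the mounting face of the last link; the fingertips stand 173 mm ahead of it and the grasp point (between the pads) lies 155 mm ahead of it; z points along the fingers, y is the line along which they close (so a half turn about z gives the same grasp; the last joint's range is limited). The gripper opens to 85 mm and grips with 20 to 120 N. Pads are 22 mm wide; open, the fingers measure 114 mm over their backs; the gripper's body (76 mm by 85 mm) begins 54 mm behind the grasp point. The pads swing forward as they close: fully open they stand 13 mm farther back than shut.
Start: joints at [75.258, 35.231, -0.722, 81.555, 0.464, 63.22, -2.315], TCP at [0.149, -0.633, 0.405] pointing down, gripper open.
Joint ranges: [-178.69, 178.69], [-17.37, 117.87], [-77.05, 75.6], [15.02, 138.74], [-78.02, 258.01], [0.78, 113.62], [-162.83, 162.83]. Speed limits (degrees/s): [159.86, 159.86, 180, 180, 180, 180, 180].

## Interface

Orientations are given as [roll, pitch, yaw] about the fixed x, y, z axes, in that order (R = Rz(yaw) Ry(pitch) Rx(roll)).
In Python, from cell import monitor, viewer, workorder gives the robot as it stands.
- The arm moves only by the shell command python3 -m creep 'ROWS' [OPENING] [FORCE]. ROWS is text: rows parted by semicolons, each of 6 numbers parted by spaces: the shift along the tool's x, y, z normalised to -1 to 1, where 1 is 15 cm, then the turn, a rotation vector about the tool's x, y, z normalised to -1 to 1, where 1 is 180 degrees. In form: tx ty tz wx wy wz; .... A call has 1 to 8 rows; each row is the pose to reach, as a shift and turn from the pose commanded when the call began, along the tool's axes at that moment, turning the shorter way round; what a row does not reach only later rows make up. A row lasts 1/8 s, in which the tool goes at most 62.5 mm and 10.7 degrees, less where a joint would pass 70% of its speed; a pose out of reach is approached as far as the arm can. A call with a number of a shift or a turn outside -1 to 1 is refused whole. A call with a gripper value outside its range is refused whole. OPENING is the opening, from -1 (shut) to 1 (fully open), set as the call begins (- or left out, the last holds). The fingers move at their own pace and stop on an object; FORCE is the grip in N (left out, the last holds). Time passes only in rows, so rows that repeat a pose let the fingers close. It gives the time, the measured TCP pose, the force, the opening and the grip force at its end, in the units of the state.
- monitor.get_obs(): the state, without advancing time (a new reading comes with each control period).
- viewer.read_camera(name): name is "side" or "top" or "wrist"; returns the picture (480x640x3 uint8, red, green, blue); there is no depth.
- viewer.camera_params(name): a dict with "fx", "fy", "cx", "cy" (pixels), "cam_to_world" (4x4, takes a point from camera to world coordinates); the wrist camera has in their place "mount" (4x4, takes a point from camera to tool coordinates, whose origin is the TCP and whose axes are the flange's). Camera axes: x right, y down, z forward; pixel columns grow to the right and rows downward; lengths in m; the calibration is good to about 2 mm. A picture is of the moment at which its call begins: read the wrist's pose just before it. camera_params takes no time and is no camera call.
- workorder.job_done(): hands the job in; it is judged then, once.
The state is a dict: "clock": time; "joint_pos": joint angles; "joint_vel": joint speeds; "effort": joint torques, N m; "tcp_pos": TCP position; "eef_rot": TCP orientation; "ft_force": force on the tool from outside, world axes, zero at the start; "torque": the same for the moment, N m; "gripper_width": opening from 0.0 (shut) to 1.0 (fully open); "grip_force": force on a finger pad.
Only numpy, scipy, OpenCV 4.12 (cv2) and the standard library are available. Lean on these libraries where they do the work, as an engineer would, in place of code of your own. Each camera call takes 0.05 s, during which the arm holds its last target. There are 200 camera calls.

## Task

Get the inspection camera ready: swing its arm so that the camera head stands centred over the opened phone, and push the lever of the round focus dial round until it lies right above the red pointer. The lever turns freely either way; go round the side where the jar does not stand in its path. Leave the phone, jar, tape roll, bottle, mug and the red pointer where they are.

Things in the scene. Friction and masses are not known exactly. Their poses are not given: they have to be found in the camera images.
- camera_stand: inspection camera stand fixed to the bench: grey round foot 110 mm across and 16 mm high, steel column 26 mm across, topped by the arm's hub (38 mm across, up to 166 mm above the bench). Origin: centre of the foot's underside, on the column's (upright) axis, which is the arm's hinge axis. At yaw 0 its -x axis looks to the robot
- camera_arm (a joint): swing angle of the level aluminium camera arm about the column, rad, -1.15 to 1.15; 0 = arm points along the stand's -x axis, growing counterclockwise seen from above. The arm is a bar 22 mm wide, between 130 and 150 mm above the bench, reaching from the column to the camera head 190 mm out. It has a stiff hinge (about 0.25 N m) and stays where it is left
- lens (a point): lens centre at the underside of the camera head, 190 mm from the hinge axis, 88 mm above the bench. The head has a white ring light 76 mm across (88 to 102 mm above the bench), a dark barrel 52 mm across and a white camera body 48x42 mm, its top 171 mm above the bench
- phone: opened phone with blue frame, 144x70x8 mm, loose on the bench to one side of the stand, near the arc of the lens. Origin: centre of its underside; x along its length
- focus_base: round grey base of the focus dial, fixed to the bench, 84 mm across, 28 mm high, with a black index ring 88 mm across on top of it up to 33 mm. Origin: centre of its underside, on the dial's upright axis. At yaw 0 its -x axis looks to the robot
- focus_lever (a joint): dial angle, rad; 0 or 2 pi = lever along the base's -x axis, growing counterclockwise from above; no stops within a turn either way. Aluminium knob 60 mm across, 34 to 60 mm above the bench; lever: radial black bar with white stripe on top, 12 mm wide, 42 to 60 mm above the bench, out to 68 mm from the axis. Stays where left; turns at about 0.05 N m
- focus_index (a joint): angle of the red pointer, same zero and sense as focus_lever. To be left as it is. The pointer sticks out of the black index ring to 80 mm from the axis, 8 mm wide, 29 to 33 mm above the bench, below the lever
- lever_tip (a point): point on the top of the lever, on its middle line, 60 mm from the dial's axis, 60 mm above the bench
- index_mark (a point): point on the top of the red pointer, on its middle line, 60 mm from the dial's axis, 33 mm above the bench
- jar: cream plastic jar, 56 mm across, 70 mm high, loose, standing close to the left or right of the focus dial, in the path of the lever. Origin: centre of its underside
- tape_roll: amber roll of tape, 62 mm across, 12 mm high, lying on the bench at the other side of the dial; the lever passes over it. Origin: centre of its underside
- bottle: white bottle with blue cap, 45 mm across, 105 mm high, loose, standing beside the stand. Origin: centre of its underside
- coffee_mug: green and white mug, 78 mm across, 116 mm with its handle, 101 mm high, loose, standing beside the stand. Origin: centre of the underside of its 78x116 mm outline (handle on its -y side)

How it is judged (in metres and radians):
At the end, for the whole second after the job is handed in: the lens is within 25 mm, seen from above, of the phone's centre; the lever's tip point is within 6 mm, seen from above, of the red pointer's mark (about 5.7 degrees); arm and lever are at rest (horizontal distance between lens and phone below 0.025 m and horizontal distance between lever_tip and index_mark below 0.006 m and velocity of joint camera_arm between -0.03 and 0.03 rad/s and velocity of joint focus_lever between -0.05 and 0.05 rad/s); the robot touches nothing.
It fails at once if the phone, jar, tape roll, bottle or mug is shifted or tipped by more than 15 mm (distance of any of jar, tape_roll, bottle, coffee_mug, phone from where it was at the start of the episode above 0.015 m).
It fails at once if the red pointer is turned (its mark moved more than 6 mm) (distance of index_mark from where it was at the start of the episode above 0.006 m).
It also fails if it takes over 58 s, if anything falls off the work surface, if the arm or the gripper's body presses on something with over 40 N, if the wrist force passes 120 N, or if a joint passes its speed limit or range.

## Working session

There is one attempt and no reset: what is moved stays moved. The work goes in short steps, Python scripts to look and compute and a shell command to move; the robot and the scene stay as the last step left them, time stands still between calls to the robot, and variables do not carry over. Pictures are saved under pics/ and viewed, at most 10 in all, crops included, and the job is handed in when it is done.

```bash
mkdir -p pics; ls; python3 - <<'E'
from cell import monitor, viewer
import cv2
print(monitor.get_obs())
for n in("top","side"):
    cv2.imwrite(f"pics/{n}0.png",viewer.read_camera(n)[:,:,::-1]); p=viewer.camera_params(n); print(n,p)
print(viewer.camera_params("wrist"))
E
```

```text
pics
{'clock': 0.0, 'joint_pos': array([75.25714238, 35.29325243, -0.72433656, 81.64293557,  0.4618689 ,
       63.2205936 , -2.31569987]), 'joint_vel': array([-0.0226386 , -0.00058978, -0.03429687, -0.08425404, -0.02748452,
        0.02663261, -0.07224748]), 'effort': array([ 6.11230316e-04, -4.69216633e+01,  2.59038163e-01, -1.71033025e+01,
        9.93816589e-03,  9.59368714e-03,  1.11379168e-05]), 'tcp_pos': array([ 0.14865607, -0.63244247,  0.40348279]), 'eef_rot': array([-1.79846008e+02, -4.93396104e-04,  1.32275925e+01]), 'ft_force': array([ 0.50179534, -0.43587351, -0.10938831]), 'torque': array([ 0.0336317 , -0.00970535, -0.02360486]), 'grip_force': 0.0, 'gripper_width': 1.0007761075372075}
top {'fx': 484.9117769421895, 'fy': 484.9117769421895, 'cx': 324.2299278405997, 'cy': 239.38804110871686, 'cam_to_world': array([[-0.01250544, -0.98959604,  0.14332932,  0.49444073],
       [-0.99991488,  0.01290967,  0.00189058,  0.00667151],
       [-0.00372125, -0.14329348, -0.98967324,  0.96386393],
       [ 0.        ,  0.        ,  0.        ,  1.        ]])}
side {'fx': 506.9408869
[... 196 characters left out ...]
48280804e-02,  6.05492824e-01, -7.95712617e-01,
         8.36397041e-01],
       [ 8.89377439e-04, -7.95807781e-01, -6.05548665e-01,
         7.22065904e-01],
       [ 0.00000000e+00,  0.00000000e+00,  0.00000000e+00,
         1.00000000e+00]])}
{'fx': 400.71020125760566, 'fy': 400.71020125760566, 'cx': 314.3955524527783, 'cy': 234.06474985886754, 'mount': array([[ 9.77904913e-04, -9.46700551e-01, -3.22113505e-01,
         8.33974414e-02],
       [ 9.99999446e-01,  8.00130585e-04,  6.84293896e-04,
         3.85837461e-04],
       [-3.90088541e-04, -3.22113995e-01,  9.46700809e-01,
         2.99969545e-02],
       [ 0.00000000e+00,  0.00000000e+00,  0.00000000e+00,
         1.00000000e+00]])}
```

View pics/top0.png

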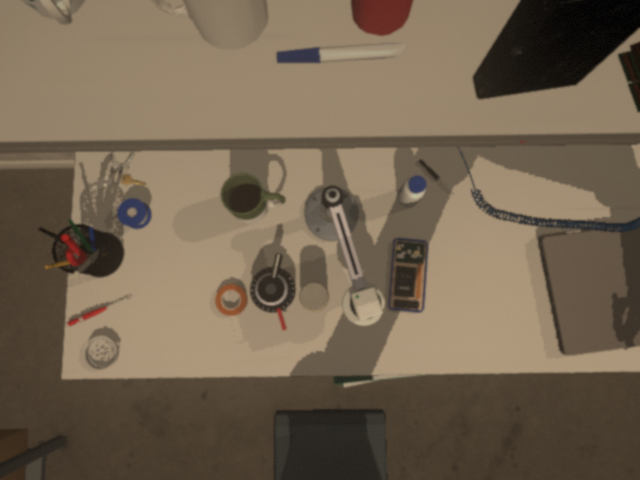

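View pics/side0.png

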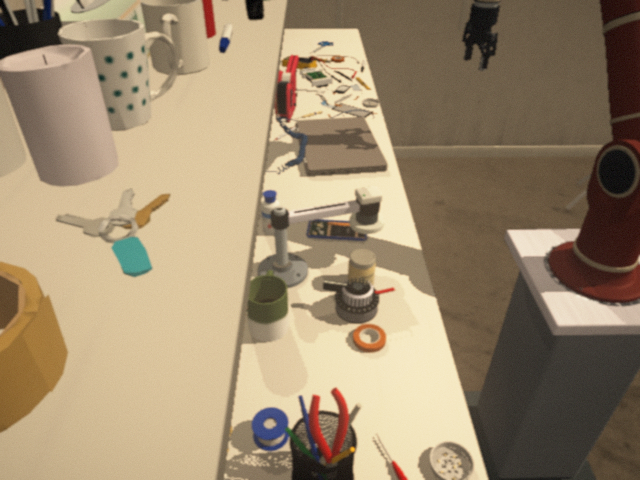

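The top view shows the stand foot at (332,212), head at (363,303), phone at (408,274) and dial at (272,290). The lever points up to (278,257), the red pointer points down to (284,326), the jar is right of the dial at (314,292) and the tape is left at (231,298). The lever therefore has to go counterclockwise over the tape, and the arm has to swing towards -y.

```bash
cat > h.py <<'E'
import numpy as np, cv2
from cell import monitor, viewer
from scipy.spatial.transform import Rotation as R
def cam(n, obs=None):
    p=viewer.camera_params(n)
    if n=="wrist":
        T=np.eye(4);T[:3,:3]=R.from_euler("xyz",obs["eef_rot"],degrees=True).as_matrix();T[:3,3]=obs["tcp_pos"]
        p["cam_to_world"]=T@p["mount"]
    return p
def ray(p,uv,z):
    T=p["cam_to_world"];d=T[:3,:3]@np.array([(uv[0]-p["cx"])/p["fx"],(uv[1]-p["cy"])/p["fy"],1]);o=T[:3,3]
    return o+d*(z-o[2])/d[2]
def toolshift(obs,dw):
    "world displacement -> tool axes, units of 0.15"
    return R.from_euler("xyz",obs["eef_rot"],degrees=True).inv().apply(dw)/0.15
def blobs(m,amin=60):
    cs,_=cv2.findContours(m.astype(np.uint8),cv2.RETR_EXTERNAL,cv2.CHAIN_APPROX_NONE)
    return sorted([c for c in cs if cv2.contourArea(c)>amin],key=cv2.contourArea,reverse=True)
E
python3 - <<'E'
from h import *
im=cv2.imread("pics/top0.png");p=cam("top")
pts={"foot":(332,212,.016),"hub":(332,195,.166),"lens_ring":(363,306,.102),"body":(367,301,.171),"dial":(270,290,.06),"dialring":(273,291,.033),"levtip":(278,255,.06),"redtip":(284,328,.033),"jar":(314,294,.07),"tape":(231,299,.012),"bottle":(417,184,.105),"mugtop":(242,197,.101)}
for k,(u,v,z) in pts.items(): print(k,ray(p,(u,v),z).round(3))
hsv=cv2.cvtColor(im,cv2.COLOR_BGR2HSV)
# phone: everything dark/coloured vs bench in region
reg=np.zeros(im.shape[:2],bool);reg[232:316,388:432]=1
for c in blobs(((hsv[...,2]<110)|(hsv[...,1]>110))&reg,300)[:2]:
    (c0,s,a)=cv2.minAreaRect(c);print("phone",c0,s,a,ray(p,c0,.008).round(3))
red=((hsv[...,0]<6)|(hsv[...,0]>174))&(hsv[...,1]>150)&(hsv[...,2]>90);reg[:]=0;reg[295:335,262:300]=1
for c in blobs(red&reg,5):
    vx,vy,x,y=cv2.fitLine(c,cv2.DIST_L2,0,.01,.01).ravel();print("red",x,y,vx,vy,c[:,0].min(0),c[:,0].max(0))
cv2.imwrite("pics/c0.png",cv2.resize(im[150:350,190:450],None,fx=3,fy=3,interpolation=cv2.INTER_CUBIC))
E
```

```text
foot [ 0.687 -0.008  0.016]
hub [ 0.685 -0.006  0.166]
lens_ring [ 0.5   -0.058  0.102]
body [ 0.507 -0.06   0.171]
dial [0.532 0.11  0.06 ]
dialring [0.531 0.108 0.033]
levtip [0.597 0.095 0.06 ]
redtip [0.461 0.087 0.033]
jar [0.523 0.028 0.07 ]
tape [0.517 0.192 0.012]
bottle [ 0.718 -0.162  0.105]
mugtop [0.699 0.157 0.101]
phone (409.5, 273.5) (42.99999237060547, 82.99998474121094) 0.0 [ 0.563 -0.159  0.008]
red 280.85715 318.0 0.28071222 0.95979196 [277 308] [284 328]
```

View pics/c0.png

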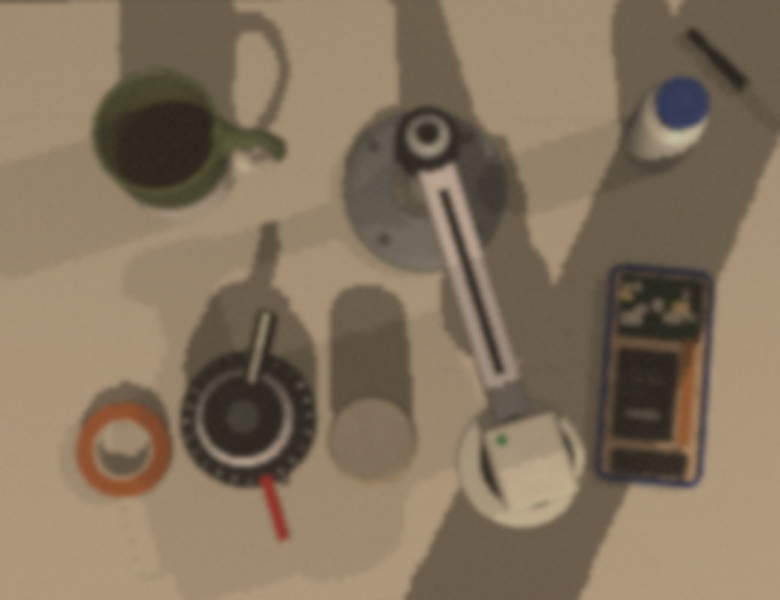

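The crop confirms the layout:
- **Phone:** corners at crop (613,265), (713,272), (698,487), (598,480), which puts its centre near (0.560, -0.158).
- **Hinge:** near (0.686, -0.007).
- **Camera arm:** has to swing about 34° towards -y.

I'll travel there high with the gripper shut.

```bash
python3 -m creep '0.2 -0.2 0 0 0 0;0.4 -0.41 0 0 0 0;0.6 -0.62 0 0 0 0;0.8 -0.82 0 0 0 0;0.9 -0.92 0 0 0 0' -1 30 && python3 -m creep '0.25 -0.25 0 0 0 0;0.5 -0.51 0 0 0 0;0.75 -0.76 0 0 0 0;0.9 -0.92 0 0 0 0' && python3 -m creep '0.25 -0.25 0 0 0 0;0.5 -0.51 0 0 0 0;0.75 -0.76 0 0 0 0;0.9 -0.92 0 0 0 0' && python3 -m creep '0.25 -0.25 0 0 0 0;0.5 -0.51 0 0 0 0;0.75 -0.76 0 0 0 0;0.9 -0.92 0 0 0 0;0.9 -0.92 0 0 0 0;0.9 -0.92 0 0 0 0'
```

```text
clock: 0.72
tcp_pos: [0.25, -0.4655, 0.4045]
eef_rot: [-179.9, -0.0, 13.4]
ft_force: [-0.2, -1.1, -0.1]
gripper_width: 0.001
grip_force: 0.0
clock: 1.23
tcp_pos: [0.3495, -0.3007, 0.4047]
eef_rot: [180.0, -0.0, 13.3]
ft_force: [1.5, -0.1, -0.0]
gripper_width: 0.006
grip_force: 0.0
clock: 1.72
tcp_pos: [0.4496, -0.1354, 0.4048]
eef_rot: [180.0, -0.1, 13.3]
ft_force: [-0.1, -0.1, -0.8]
gripper_width: -0.0
grip_force: 0.0
clock: 2.48
tcp_pos: [0.548, 0.0265, 0.4043]
eef_rot: [179.9, 0.1, 13.1]
ft_force: [0.1, -0.8, -0.0]
gripper_width: 0.003
grip_force: 0.0
```

```bash
python3 -m creep '0 0 0.2 0 0 0;0 0 0.4 0 0 0;0 0 0.6 0 0 0;0 0 0.69 0 0 0;0 0 0.69 0 0 0' && python3 -m creep '0 0.1 0 0 0 0;0 0.2 0 0 0 0;0.01 0.3 0 0 0 0;0.01 0.4 0 0 0 0;0.02 0.5 0 0 0 0;0.03 0.6 0 0 0 0;0.04 0.7 0 0 0 0;0.04 0.74 0 0 0 0'; python3 - <<'E'
from h import *
cv2.imwrite("pics/top1.png",viewer.read_camera("top")[:,:,::-1]);im=cv2.imread("pics/top1.png")
cv2.imwrite("pics/c1.png",cv2.resize(im[150:350,190:450],None,fx=3,fy=3,interpolation=cv2.INTER_CUBIC))
E
```

```text
clock: 3.1
tcp_pos: [0.5479, 0.027, 0.3008]
eef_rot: [180.0, 0.1, 13.1]
ft_force: [-0.3, 0.5, 1.1]
gripper_width: -0.001
grip_force: 0.0
clock: 4.1
tcp_pos: [0.5794, -0.0804, 0.3009]
eef_rot: [180.0, 0.1, 13.1]
ft_force: [-0.1, 1.4, 0.3]
gripper_width: 0.004
grip_force: 0.8
```

View pics/c1.png

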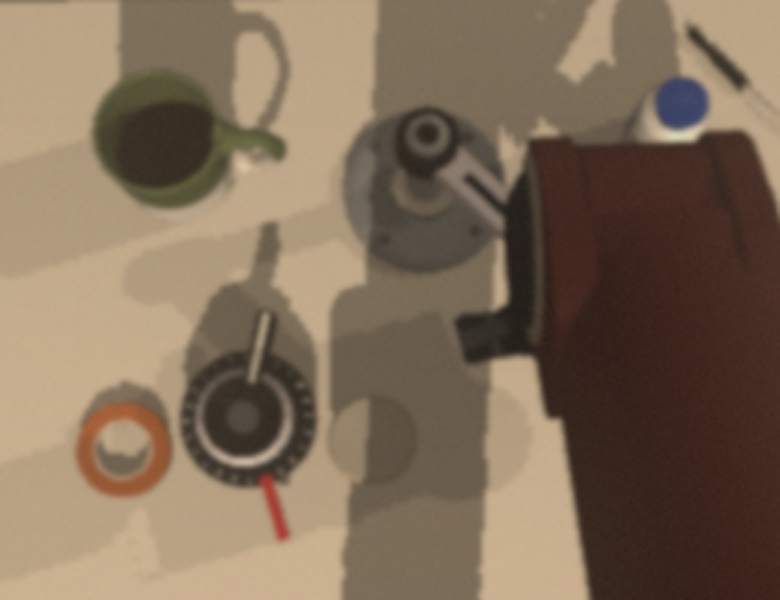

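The robot arm hides the head in this view; the bar shows near 45° at about (480,190). I'll back off, rise and look again.

```bash
python3 -m creep '0 -0.2 0 0 0 0;0 -0.4 0 0 0 0;0 -0.55 0 0 0 0;0 -0.55 -0.25 0 0 0;0 -0.6 -0.5 0 0 0;0.1 -0.8 -0.68 0 0 0;0.2 -0.95 -0.68 0 0 0;0.2 -0.95 -0.68 0 0 0'; python3 - <<'E'
from h import *
im=viewer.read_camera("top")[:,:,::-1].copy();o=monitor.get_obs();print(o["tcp_pos"])
w=viewer.read_camera("wrist")[:,:,::-1]
a=cv2.resize(im[150:350,190:450],None,fx=2,fy=2,interpolation=cv2.INTER_CUBIC)
b=np.zeros((400,280,3),np.uint8);b[:210]=cv2.resize(w,(280,210))
cv2.imwrite("pics/c2.png",np.hstack([a,b]))
E
```

```text
clock: 5.15
tcp_pos: [0.5759, 0.0692, 0.4035]
eef_rot: [-180.0, -0.1, 13.5]
ft_force: [-0.2, 0.2, -0.3]
gripper_width: 0.003
grip_force: 0.0
[0.57572307 0.06713801 0.40294444]
```

View pics/c2.png

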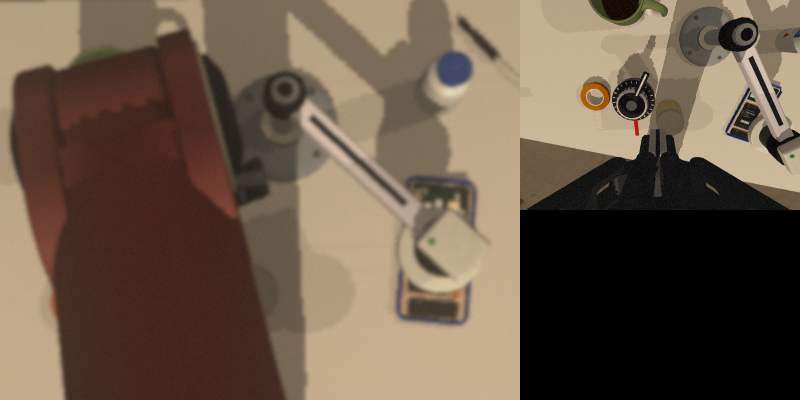

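The bar now points to the head at crop (450,240). The white ring light is centred near (440,249) in the crop, over the phone. I'll compute the error and the lever plan, using the wrist view for the dial as well.

```bash
python3 - <<'E'
from h import *
p=cam("top")
print("ring",ray(p,(410,274.5),.1),"body",ray(p,(190+453/2,150+242/2),.171),"phone",ray(p,(408.5,275.3),.008))
o=monitor.get_obs();w=viewer.read_camera("wrist")[:,:,::-1].copy();cv2.imwrite("pics/w0.png",w)
q=cam("wrist",o)
np.save("q0.npy",q["cam_to_world"])
def proj(X):
    T=np.linalg.inv(q["cam_to_world"]);c=T[:3,:3]@X+T[:3,3];return c[0]/c[2]*q["fx"]+q["cx"],c[1]/c[2]*q["fy"]+q["cy"]
hsv=cv2.cvtColor(w,cv2.COLOR_BGR2HSV)
red=((hsv[...,0]<6)|(hsv[...,0]>174))&(hsv[...,1]>150)&(hsv[...,2]>90)
for c in blobs(red,30):
    vx,vy,x,y=cv2.fitLine(c,cv2.DIST_L2,0,.01,.01).ravel()
    A=ray(q,(x,y),.033);B=ray(q,(x+10*vx,y+10*vy),.033);print("red",x,y,vx,vy,A,np.degrees(np.arctan2(*(A-B)[1::-1])))
cv2.imwrite("pics/w0c.png",cv2.resize(w[140:330,120:400],None,fx=2.8,fy=2.8,interpolation=cv2.INTER_CUBIC))
E
```

```text
ring [ 0.55440384 -0.14356676  0.1       ] body [ 0.55506155 -0.14205851  0.171     ] phone [ 0.55925273 -0.15655537  0.008     ]
red 264.12943 289.82352 0.11590285 0.99326056 [0.47923816 0.09049907 0.033     ] 16.935717929505007
red 605.7083 78.958336 0.8192339 -0.57345957 [ 0.72306537 -0.13771438  0.033     ] 140.8761830634942
```

View pics/w0c.png

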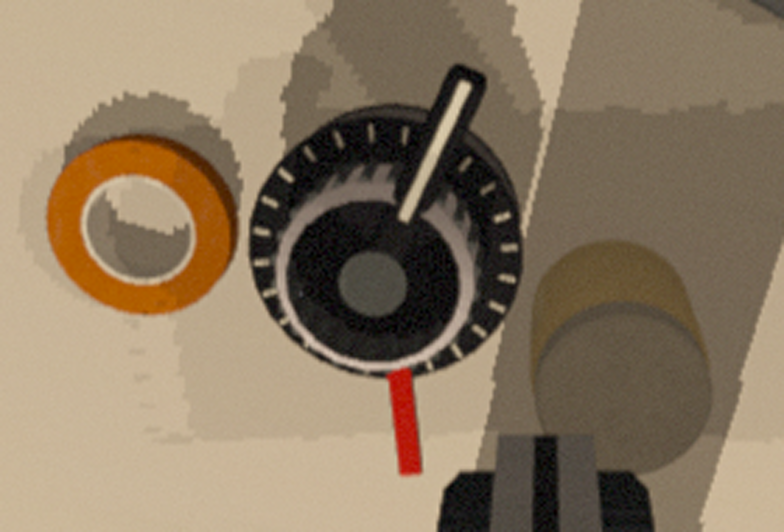

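The lens is about 14 mm short of the phone's centre, so I'll nudge the arm about 4° further and then return.

```bash
python3 -m creep '-0.1 0.2 0 0 0 0;-0.21 0.41 0 0 0 0;-0.21 0.41 0.25 0 0 0;-0.21 0.41 0.5 0 0 0;-0.21 0.41 0.68 0 0 0;-0.21 0.41 0.68 0 0 0' && python3 -m creep '0 0.15 0 0 0 0;0.02 0.3 0 0 0 0;0.03 0.42 0 0 0 0;0.03 0.48 0 0 0 0;0.03 0.53 0 0 0 0;0.03 0.57 0 0 0 0;0.03 0.6 0 0 0 0;0.03 0.6 0 0 0 0' && python3 -m creep '0 -0.2 0 0 0 0;0 -0.4 0 0 0 0;0 -0.55 0 0 0 0;0 -0.55 -0.25 0 0 0;0 -0.6 -0.5 0 0 0;0 -0.7 -0.68 0 0 0;0 -0.8 -0.68 0 0 0;0 -0.8 -0.68 0 0 0'; python3 - <<'E'
from h import *
im=viewer.read_camera("top")[:,:,::-1].copy();p=cam("top")
a=cv2.resize(im[220:330,360:450],None,fx=5,fy=5,interpolation=cv2.INTER_CUBIC)
cv2.imwrite("pics/c3.png",a)
# lever and dial from wrist crop w0c (scale 2.8, offset 120,140)
q=viewer.camera_params("wrist");q["cam_to_world"]=np.load("q0.npy")
g=lambda u,v,z:ray(q,(120+u/2.8,140+v/2.8),z)
c=g(373,284,.060);print("knob",c,"ring",g(386,241,.033))
A=g(405,216,.06);B=g(465,86,.06);print("lever",A,B,np.degrees(np.arctan2(*(B-A)[1::-1])))
print("tape",g(140,224,.012),"jar",g(622,388,.07),"redtip",g(411,474,.033))
E
```

```text
clock: 6.05
tcp_pos: [0.5582, -0.0017, 0.2991]
eef_rot: [-180.0, 0.4, 13.1]
ft_force: [-0.2, 0.4, 1.1]
gripper_width: 0.001
grip_force: 0.0
clock: 7.05
tcp_pos: [0.5843, -0.0864, 0.3012]
eef_rot: [-180.0, 0.0, 13.3]
ft_force: [-0.1, 1.4, -0.2]
gripper_width: -0.002
grip_force: 0.4
clock: 8.05
tcp_pos: [0.5562, 0.0316, 0.4025]
eef_rot: [-180.0, 0.1, 13.4]
ft_force: [-0.4, 0.0, 0.4]
gripper_width: 0.002
grip_force: 0.0
knob [0.53507355 0.10728024 0.06      ] ring [0.53979619 0.10785709 0.033     ]
lever [0.55785938 0.10204167 0.06      ] [0.59885803 0.09291846 0.06      ] -12.545327616368414
tape [0.51960154 0.19069963 0.012     ] jar [0.52353676 0.02880303 0.07      ] redtip [0.4595083  0.08410683 0.033     ]
```

View pics/c3.png

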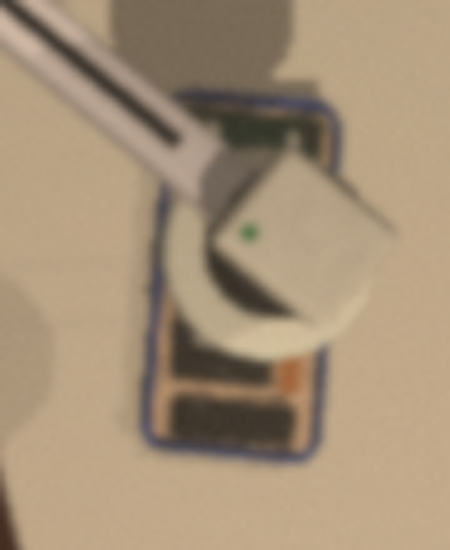

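The ring light is centred near crop (268,255) and the phone near (246,274), so the lens is about 8 mm off, which is well inside the limit. Next is the lever: I'll descend on its -y side, behind it for the counterclockwise push.

```bash
python3 -m creep '0.1 -0.08 0 0 0 0;0.19 -0.155 0.15 0 0 0;0.19 -0.155 0.4 0 0 0;0.19 -0.155 0.65 0 0 0;0.19 -0.155 0.9 0 0 0;0.19 -0.155 0.9 0 0 0' && python3 -m creep '0 0 0.12 0 0 0;0 0 0.24 0 0 0;0 0 0.32 0 0 0;0 0 0.32 0 0 0'; cat > arc.py <<'E'
from h import *
import sys
c=np.array([.533,.108]);o=monitor.get_obs()
for f in map(float,sys.argv[2:]):
    P=c+float(sys.argv[1])*np.array([np.cos(np.radians(f)),np.sin(np.radians(f))]);print(f,toolshift(o,np.r_[P-o["tcp_pos"][:2],0]).round(2)[:2])
E
python3 arc.py .058 -35 -20 -5 10 25 40 55 70 85 100 115 130 145 155 160 165 170
```

```text
clock: 8.85
tcp_pos: [0.5786, 0.0596, 0.2647]
eef_rot: [-179.9, 0.4, 13.2]
ft_force: [0.7, -0.4, 0.2]
gripper_width: 0.003
grip_force: 0.0
clock: 9.35
tcp_pos: [0.5791, 0.0594, 0.2195]
eef_rot: [-180.0, 0.1, 13.2]
ft_force: [-0.7, 1.0, 1.2]
gripper_width: 0.001
grip_force: 0.0
-35.0 [ 0.03 -0.1 ]
-20.0 [ 0.1  -0.17]
-5.0 [ 0.14 -0.26]
10.0 [ 0.16 -0.36]
25.0 [ 0.15 -0.46]
40.0 [ 0.12 -0.56]
55.0 [ 0.06 -0.64]
70.0 [-0.01 -0.71]
85.0 [-0.1  -0.75]
100.0 [-0.2  -0.77]
115.0 [-0.3  -0.76]
130.0 [-0.4  -0.73]
145.0 [-0.48 -0.67]
155.0 [-0.53 -0.63]
160.0 [-0.55 -0.6 ]
165.0 [-0.57 -0.57]
170.0 [-0.58 -0.54]
```

```bash
python3 -m creep '0.03 -0.1 0 0 0 0;0.1 -0.17 0 0 0 0;0.14 -0.26 0 0 0 0;0.16 -0.36 0 0 0 0;0.15 -0.46 0 0 0 0;0.12 -0.56 0 0 0 0;0.06 -0.64 0 0 0 0;-0.01 -0.71 0 0 0 0' && python3 -m creep '-0.09 -0.04 0 0 0 0;-0.19 -0.06 0 0 0 0;-0.29 -0.05 0 0 0 0;-0.39 -0.02 0 0 0 0;-0.47 0.04 0 0 0 0;-0.52 0.08 0 0 0 0;-0.54 0.11 0 0 0 0;-0.54 0.11 0 0 0 0'; cat > look.py <<'E'
from h import *
import sys
o=monitor.get_obs();w=viewer.read_camera("wrist")[:,:,::-1].copy();q=cam("wrist",o);np.save("q.npy",q["cam_to_world"])
cv2.imwrite("pics/%s.png"%sys.argv[1],w);print(o["tcp_pos"],o["ft_force"])
E
python3 look.py w1
```

```text
clock: 10.35
tcp_pos: [0.5526, 0.1635, 0.2204]
eef_rot: [-180.0, -0.0, 13.2]
ft_force: [1.3, -0.6, 0.1]
gripper_width: -0.003
grip_force: 0.5
clock: 11.35
tcp_pos: [0.4783, 0.1275, 0.2202]
eef_rot: [180.0, 0.1, 13.2]
ft_force: [0.0, -0.0, 0.1]
gripper_width: -0.003
grip_force: 0.0
[0.47827678 0.12749411 0.22017697] [ 0.00809348 -0.02116287  0.12677223]
```

View pics/w1.png

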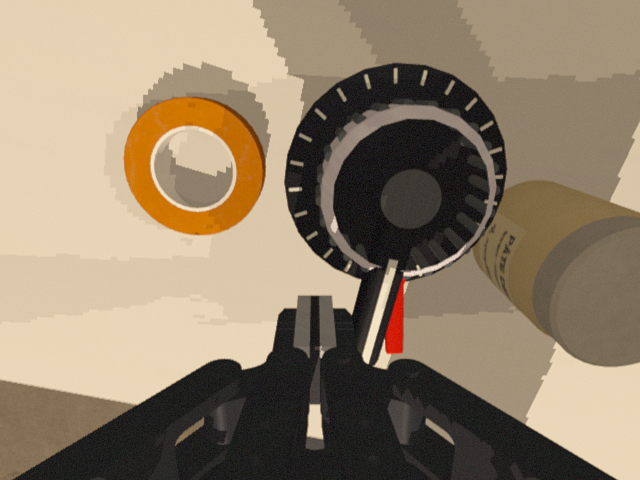

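The lever stripe runs from (392,262) to (368,362), and the red pointer beside it ends near (394,352). A further small counterclockwise push is needed; I'll measure how much.

```bash
cat > ang.py <<'E'
from h import *
import sys
q=viewer.camera_params("wrist");q["cam_to_world"]=np.load("q.npy");w=cv2.imread(sys.argv[1])
a=np.array(sys.argv[2:8],float)
A=ray(q,a[:2],.06);B=ray(q,a[2:4],.06);c=ray(q,a[4:6],.06)
d=lambda v:np.degrees(np.arctan2(v[1],v[0]))%360
print("knob",c,"stripe ang",d(B-A),"centre-tip ang",d(B-c),d(A-c))
hsv=cv2.cvtColor(w,cv2.COLOR_BGR2HSV)
red=((hsv[...,0]<6)|(hsv[...,0]>174))&(hsv[...,1]>150)&(hsv[...,2]>90)
for k in blobs(red,30)[:1]:
    r=cv2.minAreaRect(k);v=cv2.boxPoints(r);P=[ray(q,x,.033) for x in v];print("red corners",v.round(),np.round(P,4).tolist())
    e=[P[(i+1)%4]-P[i] for i in range(4)];print([round(d(x),1) for x in e])
E
python3 ang.py pics/w1.png 392 262 368 362 411 197
```

```text
knob [0.53636655 0.10755093 0.06      ] stripe ang 184.1705663901198 centre-tip ang 183.20199266532404 181.4915183715981
red corners [[384. 353.]
 [387. 279.]
 [404. 279.]
 [402. 353.]] [[0.4584, 0.0891, 0.033], [0.4948, 0.0988, 0.033], [0.4963, 0.0914, 0.033], [0.46, 0.0811, 0.033]]
[np.float64(15.1), np.float64(281.4), np.float64(195.9), np.float64(101.3)]
```

```bash
python3 -m creep '-0.01 0.02 0 0 0 0;-0.02 0.04 0 0 0 0;-0.03 0.06 0 0 0 0;-0.03 0.075 0 0 0 0;-0.03 0.075 0 0 0 0' && python3 look.py w2; python3 - <<'E'
import cv2
w=cv2.imread("pics/w2.png");cv2.imwrite("pics/w2c.png",cv2.resize(w[140:380,270:510],None,fx=2.5,fy=2.5,interpolation=cv2.INTER_CUBIC))
E
```

```text
clock: 12.02
tcp_pos: [0.4764, 0.1157, 0.2202]
eef_rot: [180.0, 0.0, 13.2]
ft_force: [0.2, -0.2, 0.9]
gripper_width: 0.0
grip_force: 0.0
[0.47641847 0.11571446 0.22017371] [ 0.17708293 -0.16543026  0.9107261 ]
```

View pics/w2c.png

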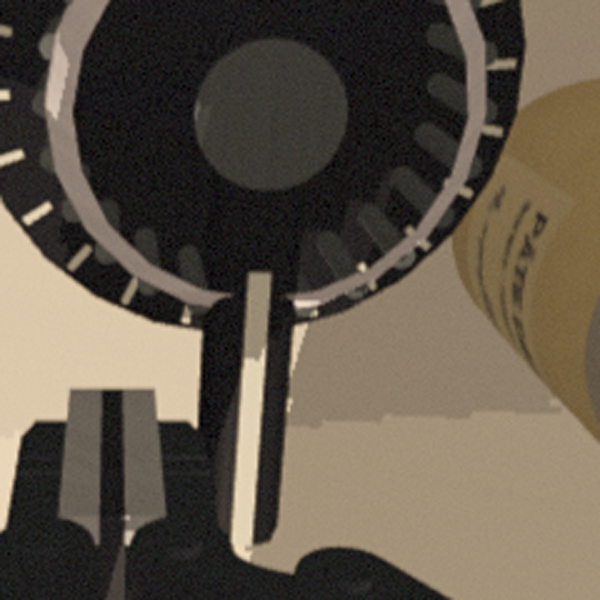

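The stripe runs from crop (258,272) to (242,552) and the knob centre is at (271,114). The lever now covers the red pointer in this view.

```bash
python3 ang.py pics/w2.png 373.2 248.8 366.8 360.8 378.4 185.6
```

```text
knob [0.53574284 0.10743334 0.06      ] stripe ang 192.90895160300335 centre-tip ang 192.47032734712698 191.56337234715429
```

About 4° remains, so I'll make one small push, back off, rise and check.

```bash
python3 -m creep '0 0.01 0 0 0 0;-0.01 0.02 0 0 0 0;-0.01 0.027 0 0 0 0;-0.01 0.027 0 0 0 0;-0.01 0.027 0 0 0 0;-0.04 -0.1 0 0 0 0;-0.04 -0.15 -0.2 0 0 0;-0.04 -0.15 -0.4 0 0 0' && python3 -m creep '0 0 -0.2 0 0 0;-0.1 0 -0.4 0 0 0;-0.2 0 -0.5 0 0 0;-0.2 0 -0.5 0 0 0;-0.2 0 -0.5 0 0 0' && python3 look.py w3; python3 - <<'E'
import cv2
w=cv2.imread("pics/w3.png");cv2.imwrite("pics/w3c.png",cv2.resize(w[60:300,240:480],None,fx=2.5,fy=2.5,interpolation=cv2.INTER_CUBIC))
E
```

```text
clock: 13.08
tcp_pos: [0.465, 0.1372, 0.2806]
eef_rot: [180.0, 0.1, 13.3]
ft_force: [0.3, -0.5, -0.4]
gripper_width: -0.004
grip_force: 0.0
clock: 13.7
tcp_pos: [0.4366, 0.1296, 0.3547]
eef_rot: [180.0, 0.0, 13.2]
ft_force: [-0.1, -0.3, 0.3]
gripper_width: -0.004
grip_force: 0.0
[0.43659939 0.12963021 0.35470995] [-0.1095797  -0.25696819  0.26109027]
```

View pics/w3c.png

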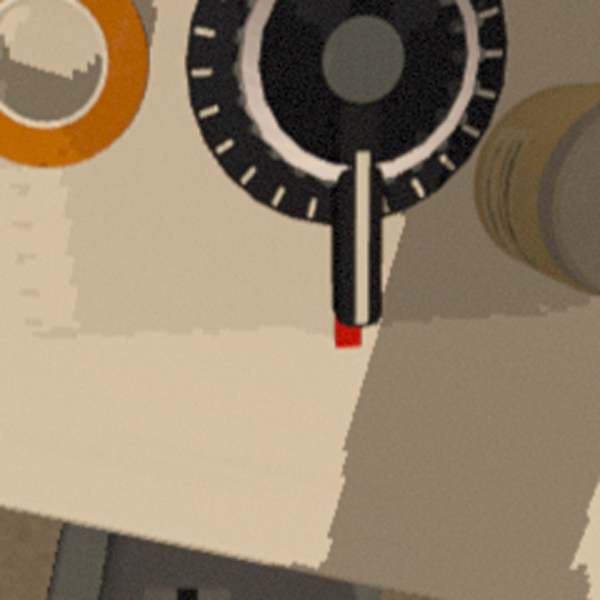

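The stripe runs from crop (363,152) to (361,323), the knob centre is at (363,59), and the red tip shows below the lever at (349,346).

```bash
python3 ang.py pics/w3.png 385.2 120.8 384.4 189.2 385.2 83.6; python3 - <<'E'
from h import *
q=viewer.camera_params("wrist");q["cam_to_world"]=np.load("q.npy")
c=ray(q,(385.2,83.6),.06);t=ray(q,(379.6,198.4),.033);d=t-c;print(t,np.hypot(*d[:2]),np.degrees(np.arctan2(d[1],d[0]))%360)
l=ray(q,(384.8,188),.06)-c;print(np.hypot(*l[:2]))
im=viewer.read_camera("top");p=cam("top")
cv2.imwrite("pics/top9.png",im[:,:,::-1])
a=cv2.imread("pics/top0.png")
d=cv2.absdiff(a,im[:,:,::-1]).max(2)
for n,(u,v) in dict(mug=(242,197),bottle=(414,188),phone=(404,300),jar=(316,295)).items(): print(n,np.median(d[v-9:v+9,u-9:u+9]))
E
```

```text
knob [0.53586673 0.10736992 0.06      ] stripe ang 195.8327297098101 centre-tip ang 196.06421387108108 196.52639423329862
red corners [[374. 198.]
 [374. 187.]
 [383. 187.]
 [383. 198.]] [[0.459, 0.0885, 0.033], [0.467, 0.0909, 0.033], [0.4686, 0.0844, 0.033], [0.4606, 0.082, 0.033]]
[np.float64(16.0), np.float64(283.3), np.float64(196.4), np.float64(103.3)]
[0.45967578 0.08439626 0.033     ] 0.07957920892139766 196.77950032201372
0.06575998808541178
mug 2.0
bottle 8.0
phone 15.0
jar 43.0
```

The lever is at 196.1° and the red pointer at 196.8°, so they match within 1°. The robot is clear of everything, so I'm handing in.

```bash
python3 -c "
from cell import workorder
print(workorder.job_done())"
```

```text
the job is handed in; nothing more can be done
None
```

I handed the job in at about 14 s on the robot's clock: by my measurements the lens is about 8 mm from the phone's centre and the focus lever is within 1° of the red pointer; the hand-in returned no verdict.

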